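# Shut the tilt-out bin and swing its bar across

## Task

Push the leaning blue bin fully home into its wooden case with a fingertip. Then, with one finger on the wooden bar, push it round on its pin until it lies fully closed across the front of the bin. Push gently, without forcing either against its stop; do not lift the bar on its pin, and leave everything else as it stands.

Things in the scene. Friction and masses are not known exactly. Their poses are not given: they have to be found in the camera images.
- case: open-fronted wooden case screwed to the plank, 160 deep (x), 240 wide (y), 160 high, flat top. Origin: centre of its underside, on the work surface. Own axes: x to its back, y to its left, z up; its front face is the plane x = -80 mm and faces the robot at yaw 0 (yaw varies by up to 0.32 rad). Fixed.
- bin (a joint): tilt of the blue plastic bin in the case, rad: 0 = fully home, positive = its top leans out towards the case's -x; stops at 0 and 0.6. Hinge line parallel to the case's y at case x = -80, z = 22 mm. Stiff hinge: about 2 N at the top edge closes it; it stays where it is left.
- bin_lip (a point): middle of the top edge of the bin front panel's outer face, 122 mm above the hinge line; moves with the bin. Panel 170 wide (case y -85 to 85), 10 thick. With the bin home this point is at case (-90, 0, 144) mm and the panel's outer face is the plane x = -90, from z = 20 to 144 mm.
- bar (a joint): swing of the dark wooden bar, rad: 0 = closed, lying across the front of the bin along the case's -y (stop); grows as the tip swings out: pi/2 = straight out along the case's -x, more = towards the case's left (+y); stop at 2.6. At value a it points along case (-sin a, -cos a). Light friction, about 0.5 N at 100 mm from the pivot; stays where left.
- bar_pivot (a point): vertical pin at the front of the case's left upright, case (-104, 105) mm, at the bar's mid-height z = 138 mm: axis of joint bar. Round steel bush 20 mm across; bracket 22 mm wide below it, z = 102 to 124 mm; pin top at z = 160 mm.
- bar_tip (a point): free end of the bar, on its centre line at mid-height. Bar straight and level, 150 long from pivot to tip, 12 thick, 24 tall, from z = 126 to 150 mm; closed, it lies 8 mm in front of the bin panel without touching it.
- bar_lift (a joint): height by which the bar has been raised on its pin, m: 0 = resting. It is held down only by its weight (about 1 N) and would lift off.
- glass_jar: empty open glass jar, 76 across, 98 high, standing on the plank in front of the case's right end. Origin: centre of underside.
- comb: fine-tooth steel comb, 160 x 27 x 5, lying flat in front of the bin. Origin: near its middle, on the underside; long along its x.
- bangle_holder: bangle holder of turned wood with bangles, 90 across at the foot, 174 high, to the right of the case. Origin: centre of underside.
- hair_band: white plastic hair band, open hoop about 125 across, 10 thick, lying flat under the sweep of the bar. Origin: centre of the hoop, on the underside.
- cream_jar: small white closed jar, 54 across, 45 high, on the rear right of the case's top. Origin: centre of underside.
- steel_bowl: small steel bowl, 84 across, 35 high, on the rear left of the case's top. Origin: centre of underside.
- hair_brush: round-headed wooden hair brush, 180 long, 30 high, lying to the left of the case. Origin: underside; long along its x.
There are look-alikes about, which are no part of the job. Of the things that look like the hair_brush, the largest one is meant.

How it is judged:
By the outcome, as a careful person would: the job done as asked, in the order asked, and still so for the second after the job is handed in, with the robot touching nothing.
It also fails if it takes over 56 s, if anything falls off the work surface, if the arm or the gripper's body presses on something with over 40 N, if the wrist force passes 120 N, or if a joint passes its speed limit or range.

## Robot

A 6-joint arm with a two-finger parallel gripper is mounted at the origin on the work surface. World frame = base frame: x ahead of the robot, y to its left, z up, the work surface at z = 0. Lengths are in m, angles in rad, forces in N, time in s.
With the tool pointing down it reaches from about 0.35 to 0.875 m from the base axis. Payload 15.5 kg.
Tool frame: the origin (TCP) lies between the finger pads; the fingertips stand 17 mm ahead of it and the grasp point (between the pads) lies 2 mm behind it; z points along the fingers, y is the line along which they close (so a half turn about z gives the same grasp; the last joint's range is limited). The gripper opens to 85 mm and grips with 20 to 120 N. Pads are 22 mm wide; open, the fingers measure 114 mm over their backs; the gripper's body (76 mm by 85 mm) begins 54 mm behind the grasp point. The pads swing forward as they close: fully open they stand 13 mm farther back than shut.
Start: joints at [1.01, 0.494, 1.345, -0, 1.302, -0.096], TCP at [0.281, 0.558, 0.248] pointing down, gripper open.
Joint ranges: [-2.91, 2.91], [-0.82, 2.16], [0.22, 2.67], [-1.22, 4.37], [0.12, 2.79], [-3.08, 3.08]. Speed limits (rad/s): [1.89, 1.89, 2.57, 3.01, 3.01, 3.01].

## Interface

Orientations are given as a rotation vector (axis times angle).
In Python, from bench import manip, vision gives the robot as it stands.
- The arm moves only by the shell command python3 -m crank 'ROWS' [OPENING]. ROWS is JSON, a list of rows, each a list of 2 entries, a list of its own where there are three numbers: the shift along the world's x, y, z in cm, then the turn, a rotation vector about the world's x, y, z in degrees. A call has 1 to 20 rows; each row is the pose to reach, as a shift and turn from the pose commanded when the call began; what a row does not reach only later rows make up. A row lasts 1/8 s, in which the tool goes at most 62.5 mm and 10.7 degrees, less where a joint would pass 70% of its speed; a pose out of reach is approached as far as the arm can. A call with a gripper value outside its range is refused whole. OPENING is the opening, from 0 (shut) to 1 (fully open), set as the call begins (- or left out, the last holds). The fingers move at their own pace and stop on an object; the grip force is fixed at half the most. Time passes only in rows, so rows that repeat a pose let the fingers close. It gives the time, the measured TCP pose, the force, the opening and the grip force at its end, in the units of the state.
- manip.state(): the state, without advancing time (a new reading comes with each control period).
- vision.snapshot(name): name is "side" or "top"; returns a dict with "frame" (400x640x3 uint8, red, green, blue), "K" (3x3 intrinsics, pixels), "R" (3x3) and "t" (3): a world point X has camera coordinates R X + t. Camera axes: x right, y down, z forward; pixel columns grow to the right and rows downward; lengths in m; the calibration is good to about 2 mm. A picture is of the moment at which its call begins. There is no depth.
- manip.job_done(): hands the job in; it is judged then, once.
The state is a dict: "time": time; "q": joint angles; "qd": joint speeds; "tau": joint torques, N m; "position": TCP position; "orientation": TCP orientation; "wrist_force": force on the tool from outside, world axes, zero at the start; "ft_torque": the same for the moment, N m; "finger_gap": opening from 0.0 (shut) to 1.0 (fully open); "gripper_force": force on a finger pad.
Only numpy, scipy, OpenCV 4.12 (cv2) and the standard library are available. Lean on these libraries where they do the work, as an engineer would, in place of code of your own. Each camera call takes 0.05 s, during which the arm holds its last target. There are 200 camera calls.

## Working session

There is one attempt and no reset: what is moved stays moved. The work goes in short steps, Python scripts to look and compute and a shell command to move; the robot and the scene stay as the last step left them, time stands still between calls to the robot, and variables do not carry over. Pictures are saved under pics/ and viewed, at most 10 in all, crops included, and the job is handed in when it is done.

```bash
mkdir -p pics; python3 - <<'E'
from bench import manip, vision
import cv2,pickle
for n in("side","top"):
    s=vision.snapshot(n); pickle.dump(s,open(f"{n}0.pkl","wb"))
    cv2.imwrite(f"pics/{n}0.png",cv2.cvtColor(cv2.resize(s["frame"],(800,500),interpolation=cv2.INTER_CUBIC),cv2.COLOR_RGB2BGR))
    print(n,-s["R"].T@s["t"],s["K"][0],s["R"])
print(manip.state())
E
```

```text
side [0.38416349 0.59639402 0.8158974 ] [374.53642728   0.         321.65180842] [[-0.92492111 -0.3800516   0.00904046]
 [-0.29247447  0.69619269 -0.65557183]
 [ 0.24285722 -0.60899632 -0.7550787 ]]
top [0.37294481 0.04003227 1.18796132] [405.0953259    0.         314.72256807] [[ 0.0263217  -0.99965113  0.0021891 ]
 [-0.97831702 -0.02620986 -0.20544793]
 [ 0.20543363  0.0032661  -0.9786656 ]]
{'time': 0.1, 'q': array([ 1.00951549e+00,  4.94150692e-01,  1.34605346e+00, -2.17071701e-05,
        1.30248862e+00, -9.55083114e-02]), 'qd': array([-0.00035444, -0.00217657, -0.00188684,  0.0004045 ,  0.00106893,
        0.0019512 ]), 'tau': array([ 2.09245089e-03, -8.83601975e+01, -3.84556210e+01, -9.99847271e-05,
        5.44306124e-03, -9.58466160e-06]), 'position': array([0.28054595, 0.55816733, 0.24774676]), 'orientation': array([-7.24951972e-01, -3.05645899e+00,  1.64613303e-03]), 'wrist_force': array([ 0.2073412 , -0.67956929, -0.07669989]), 'ft_torque': array([ 0.01996796, -0.06439595, -0.00331728]), 'gripper_force': 0.0, 'finger_gap': 0.9976010725976703}
```

View pics/side0.png

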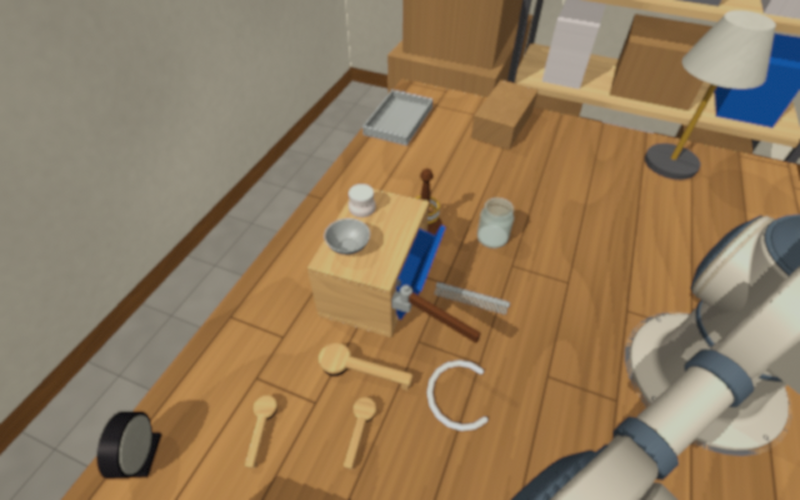

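View pics/top0.png

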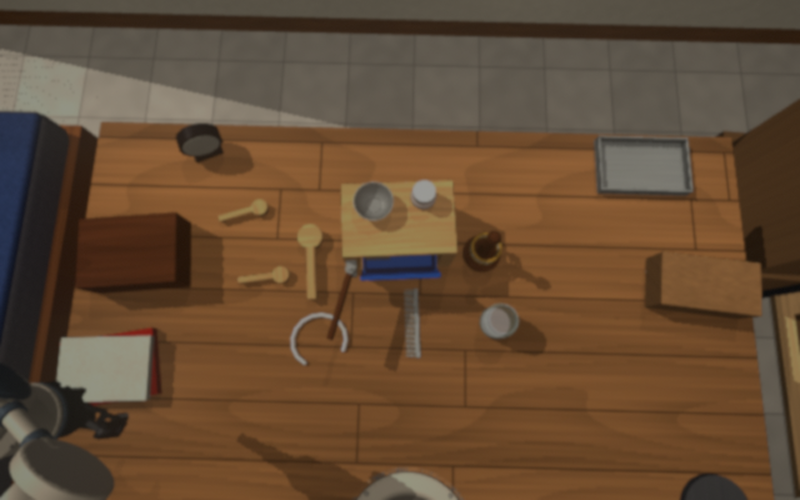

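The top view shows the case at (342–457, 180–256), the leaning bin's edge at (362–440, 275), the bar from its pin (351,267) to its tip (332,338), the comb (412,323), the glass jar (500,321) and the hair band (320,340). In the side view the case is at (370,260), the bin edge at (430,255), and the bar runs from (405,295) to (478,338).

Things that could be mistaken:
- **Bin:** the blue bin in the case at top (400,268), against the blue bin on the rear shelf at side (760,90). The one in the case is meant.
- **Bar:** only the dark bar on the pin at (342,300).
- **Brushes:** (310,260) is the largest; the small ones are at (245,210) and (265,277).

Next I'll check the choice in a close crop.

```bash
python3 - <<'E'
import cv2,pickle,numpy as np
a=pickle.load(open("top0.pkl","rb"))["frame"][135:295,220:430]
b=pickle.load(open("side0.pkl","rb"))["frame"][140:290,240:420]
a=cv2.resize(a,None,fx=3.8,fy=3.8,interpolation=cv2.INTER_CUBIC)[:600];b=cv2.resize(b,None,fx=4,fy=4,interpolation=cv2.INTER_CUBIC)
cv2.imwrite("pics/ct.png",a[:,:,::-1]);cv2.imwrite("pics/cs.png",b[:,:,::-1]);print(a.shape,b.shape)
E
```

```text
(600, 798, 3) (600, 720, 3)
```

View pics/ct.png

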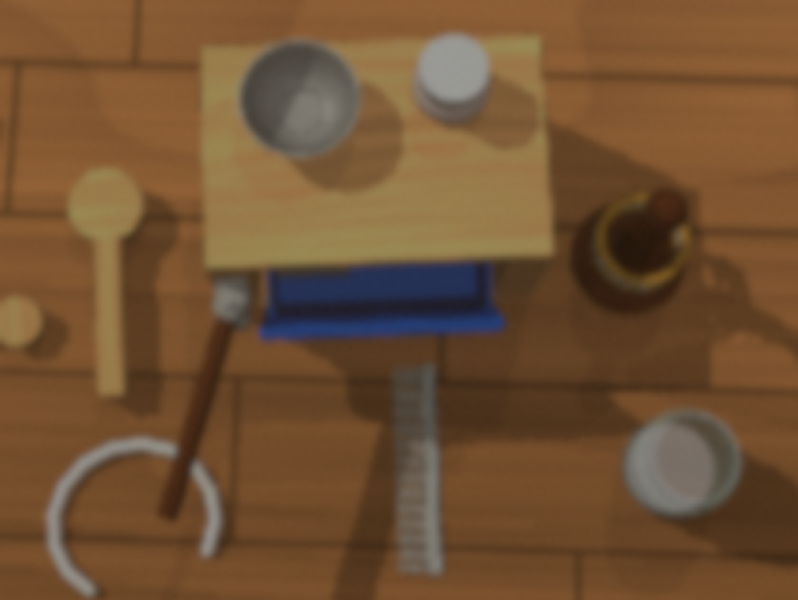

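View pics/cs.png

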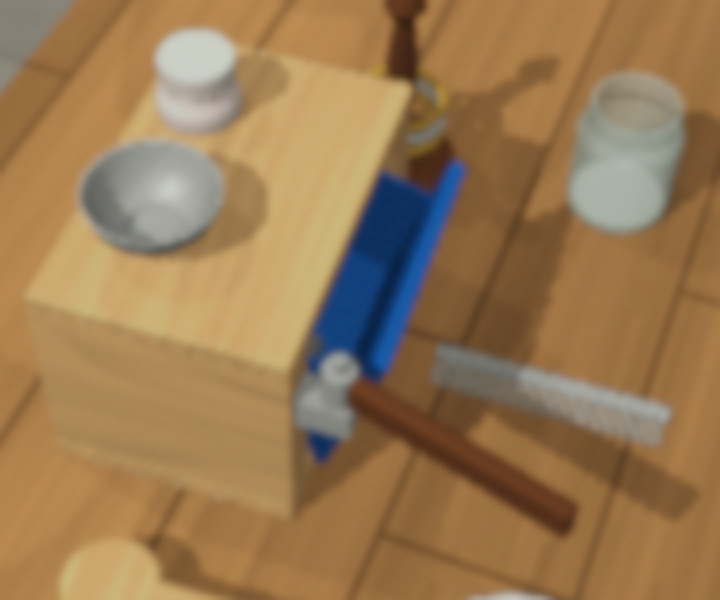

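The crops confirm it: the blue bin leans out of the case with its lip from (262,335) to (503,325) in the top crop. The bar points out from the pin (231,298) to its tip (168,515). I'll fit the poses from these.

```bash
cat > h.py <<'E'
import pickle,numpy as np
from scipy.optimize import least_squares
C={n:pickle.load(open(n+"0.pkl","rb")) for n in("top","side")}
def proj(n,X):
    c=C[n];p=c["K"]@(c["R"]@np.array(X)+c["t"]);return p[:2]/p[2]
f=lambda n,u,v:np.array([220+u/3.8,135+v/3.8]) if n=="top" else np.array([240+u/4,140+v/4])
def W(p,L): c,s=np.cos(p[2]),np.sin(p[2]);return np.array([p[0]+c*L[0]-s*L[1],p[1]+s*L[0]+c*L[1],L[2]])
def ray(n,uv,z):
    c=C[n];d=c["R"].T@np.linalg.inv(c["K"])@[*uv,1];o=-c["R"].T@c["t"];return o+d*(z-o[2])/d[2]
E
python3 - <<'E'
from h import *
O=[("top",202,47,.08,.12,.16),("top",541,38,.08,-.12,.16),("top",553,255,-.08,-.12,.16),("top",206,268,-.08,.12,.16),
("side",290,372,-.08,.12,.16),("side",410,85,-.08,-.12,.16),("side",30,297,.08,.12,.16),("side",293,517,-.08,.12,0)]
r=lambda p:np.concatenate([proj(o[0],W(p,o[3:]))-f(*o[:3]) for o in O])
s=least_squares(r,[.6,.05,0]);p=s.x;print(p,r(p).round(1).reshape(-1,2).tolist())
def inv(X): c,q=np.cos(p[2]),np.sin(p[2]);d=X[:2]-p[:2];return np.array([c*d[0]+q*d[1],-q*d[0]+c*d[1]])
pv=W(p,(-.104,.105,.138));print("pivot",pv)
# bar angle: tip top-face end centre
for n,u,v in(("top",168,517),("side",572,512)):
    X=ray(n,f(n,u,v),.150 if n=="top" else .147);d=inv(X)-[-.104,.105];print("tip",n,X,np.arctan2(-d[0],-d[1]),np.hypot(*d))
# bin: outer top edge ends, as function of tilt
def lip(t,y): # outer face point: (-10,122) about hinge
    return (-.08-.01*np.cos(t)-.122*np.sin(t), y, .022+.122*np.cos(t)-.01*np.sin(t))
B=[("top",262,337,.085),("top",503,328,-.085),("side",380,374,.085),("side",462,166,-.085)]
rr=lambda t:np.concatenate([proj(b[0],W(p,lip(t[0],b[3])))-f(*b[:3]) for b in B])
s=least_squares(rr,[.3]);print("tilt",s.x,rr(s.x).round(1),"lip",W(p,lip(s.x[0],0)),"home",W(p,(-.09,0,.144)))
for n,u,v,z in(("top",683,463,.05),("top",418,365,0.),("top",420,572,0),("side",620,180,.049),("top",640,240,.09)):
    X=ray(n,f(n,u,v),z);print(n,X.round(3),inv(X).round(3))
E
```

```text
[0.66804505 0.03716763 0.06440753] [[-1.3, -0.2], [-0.9, -1.0], [-0.2, 0.4], [-1.4, 0.3], [0.6, -1.7], [1.8, -1.1], [-1.1, -1.6], [0.4, 0.3]]
pivot [0.55750257 0.13525616 0.138     ]
tip top [0.4137909  0.16664124 0.15      ] 1.8502172192788864 0.14709883824623746
tip side [0.41497081 0.17364507 0.147     ] 1.8982965512942533 0.1476110122077474
tilt [0.28465073] [-1.6 -0.1 -0.4 -0.2  1.7 -2.7  1.  -1.7] lip [0.54444395 0.02919576 0.13628247] home [0.57823166 0.03137496 0.144     ]
top [ 0.467 -0.198  0.05 ] [-0.216 -0.221]
top [ 0.541 -0.003  0.   ] [-0.129 -0.032]
top [ 0.384 -0.008  0.   ] [-0.287 -0.027]
side [ 0.464 -0.162  0.049] [-0.217 -0.186]
top [ 0.625 -0.161  0.09 ] [-0.056 -0.195]
```

```bash
python3 -m crank '[[[2,-5,0],[0,0,3]],[[4,-9,0],[0,0,6]],[[6,-14,0],[0,0,9]],[[8,-19,0],[0,0,12]],[[10,-24,0],[0,0,15]],[[12,-29,0],[0,0,18]],[[14,-34,0],[0,0,21]],[[16,-39,0],[0,0,24]],[[18,-44,0],[0,0,27]],[[20,-49,0],[0,0,30.3]],[[22.3,-53.2,0],[0,0,30.3]],[[22.3,-53.2,-3],[0,0,30.3]],[[22.3,-53.2,-6],[0,0,30.3]],[[22.3,-53.2,-9],[0,0,30.3]],[[22.3,-53.2,-11],[0,0,30.3]],[[22.3,-53.2,-11],[0,0,30.3]],[[22.3,-53.2,-11],[0,0,30.3]]]' 0
python3 - <<'E'
from bench import vision,manip
import cv2,numpy as np
im=[]
for n in("top","side"):
    f=vision.snapshot(n)["frame"]
    f=f[135:295,220:430] if n=="top" else f[140:300,230:440]
    im.append(cv2.resize(f,(400,305),interpolation=cv2.INTER_CUBIC))
cv2.imwrite("pics/a1.png",np.hstack(im)[:,:,::-1]);s=manip.state();print(s["position"],s["orientation"],s["wrist_force"],s["q"])
E
```

```text
time: 2.22
position: [0.504, 0.0264, 0.1389]
orientation: [-0.099, 3.139, -0.0]
wrist_force: [0.8, -0.5, 0.1]
finger_gap: -0.003
gripper_force: 0.0
[0.50420761 0.02640237 0.13917841] [-9.90233028e-02  3.13856183e+00 -2.12782383e-04] [-0.63553751  0.51663621  0.655005  ] [-6.60083234e-02  4.72878841e-01  1.76489893e+00  1.04478997e-05
  9.02339584e-01 -1.69989126e+00]
```

View pics/a1.png

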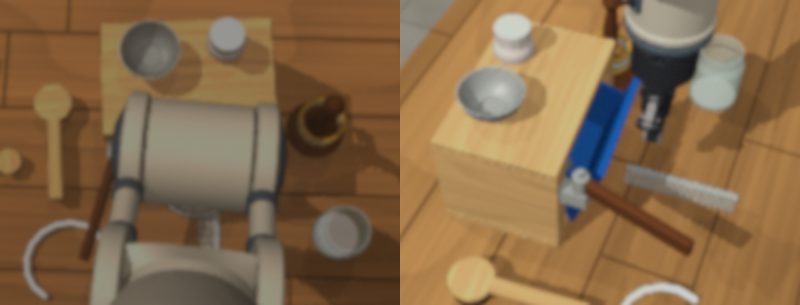

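The fingertips are in front of the bin's lip, near (655,130) in the composite, clear of everything. Now the push along the case's x.

```bash
python3 -m crank '[[[0.8,0.05,0],[0,0,0]],[[1.6,0.1,0],[0,0,0]],[[2.4,0.15,0],[0,0,0]],[[2.8,0.18,0],[0,0,0]],[[3.2,0.2,0],[0,0,0]],[[3.6,0.23,0],[0,0,0]],[[4,0.26,0],[0,0,0]]]'; python3 -m crank '[[[0.4,0.02,0],[0,0,0]],[[0.8,0.05,0],[0,0,0]],[[1.2,0.08,0],[0,0,0]],[[1.4,0.09,0],[0,0,0]],[[1.5,0.1,0],[0,0,0]],[[1.6,0.1,0],[0,0,0]],[[1.6,0.1,0],[0,0,0]]]'
python3 -m crank '[[[0.1,0.01,0],[0,0,0]],[[0.2,0.01,0],[0,0,0]],[[0.2,0.01,0],[0,0,0]]]'
python3 -m crank '[[[0.1,0.01,0],[0,0,0]],[[0.1,0.01,0],[0,0,0]],[[0.1,0.01,0],[0,0,0]]]'
```

```text
time: 3.2
position: [0.5438, 0.029, 0.1382]
orientation: [0.099, -3.14, 0.0]
wrist_force: [-1.9, -0.9, 0.2]
finger_gap: 0.003
gripper_force: 1.0
time: 4.08
position: [0.5598, 0.03, 0.1383]
orientation: [-0.099, 3.14, -0.0]
wrist_force: [-0.8, 0.5, 0.4]
finger_gap: 0.002
gripper_force: 0.2
time: 4.45
position: [0.5618, 0.0301, 0.1383]
orientation: [-0.099, 3.14, 0.0]
wrist_force: [-1.0, -0.5, -0.2]
finger_gap: -0.0
gripper_force: 0.2
time: 4.82
position: [0.5628, 0.0302, 0.1383]
orientation: [-0.099, 3.14, -0.0]
wrist_force: [-0.6, 0.7, 0.1]
finger_gap: 0.005
gripper_force: 0.1
```

```bash
for i in 1; do python3 -m crank '[[[0.1,0.01,0],[0,0,0]],[[0.1,0.01,0],[0,0,0]]]'; python3 -m crank '[[[0.1,0.01,0],[0,0,0]],[[0.1,0.01,0],[0,0,0]]]'; python3 -m crank '[[[0.1,0.01,0],[0,0,0]],[[0.1,0.01,0],[0,0,0]]]'; done | grep -E 'pos|wrist'
```

```text
position: [0.5638, 0.0303, 0.1383]
wrist_force: [0.1, -0.1, -0.1]
position: [0.5648, 0.0304, 0.1383]
wrist_force: [-0.4, -0.3, 0.7]
position: [0.5658, 0.0305, 0.1383]
wrist_force: [0.3, -0.6, 0.3]
```

```bash
python3 - <<'E'
from bench import vision,manip
import cv2
f=vision.snapshot("side")["frame"][150:270,300:440]
cv2.imwrite("pics/a2.png",cv2.resize(f,(700,600),interpolation=cv2.INTER_CUBIC)[:,:,::-1])
E
```

```text
(no output)
```

View pics/a2.png

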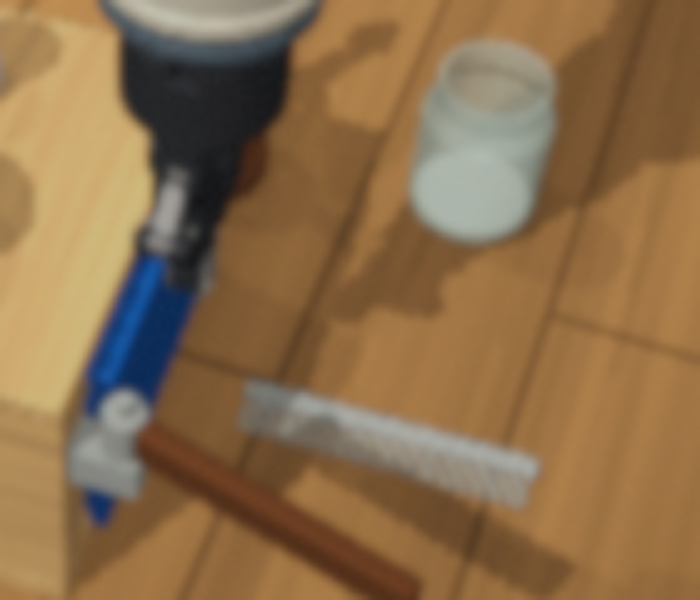

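The bin is nearly upright, with its panel at (140,330) and the fingertip on it. I'll carry on in half-millimetre steps, watching the force.

```bash
{ python3 -m crank '[[[0.05,0,0],[0,0,0]],[[0.05,0,0],[0,0,0]]]'; python3 -m crank '[[[0.05,0,0],[0,0,0]],[[0.05,0,0],[0,0,0]]]'; python3 -m crank '[[[0.05,0,0],[0,0,0]],[[0.05,0,0],[0,0,0]]]';python3 -m crank '[[[0.05,0,0],[0,0,0]],[[0.05,0,0],[0,0,0]]]'; } | grep -E 'pos|wrist'
```

```text
position: [0.5662, 0.0305, 0.1383]
wrist_force: [-0.7, 0.3, 1.2]
position: [0.5667, 0.0305, 0.1383]
wrist_force: [-1.3, 0.2, 0.8]
position: [0.5673, 0.0305, 0.1383]
wrist_force: [-0.6, 0.1, 0.3]
position: [0.5677, 0.0305, 0.1383]
wrist_force: [-0.4, 0.9, 1.0]
```

```bash
{ python3 -m crank '[[[0.05,0,0],[0,0,0]],[[0.05,0,0],[0,0,0]]]'; python3 -m crank '[[[0.05,0,0],[0,0,0]],[[0.05,0,0],[0,0,0]]]'; python3 -m crank '[[[0.05,0,0],[0,0,0]],[[0.05,0,0],[0,0,0]]]';python3 -m crank '[[[0.05,0,0],[0,0,0]],[[0.05,0,0],[0,0,0]]]'; } | grep -E 'pos|wrist'
```

```text
position: [0.5683, 0.0305, 0.1383]
wrist_force: [-0.7, 0.5, 0.3]
position: [0.5684, 0.0305, 0.1382]
wrist_force: [-3.9, -0.4, 2.0]
position: [0.5685, 0.0305, 0.1382]
wrist_force: [-6.8, 0.5, 4.4]
position: [0.5685, 0.0305, 0.1381]
wrist_force: [-10.2, -0.2, 5.9]
```

The stop was met at x = 0.5684 m, so the bin is home. I'll back off, rise, and work out the bar arc from this contact.

```bash
python3 -m crank '[[[-1,-0.05,0],[0,0,0]],[[-3,-0.2,0],[0,0,0]],[[-5,-0.3,0],[0,0,0]],[[-6,-0.4,2],[0,0,0]],[[-6,-0.4,5],[0,0,0]],[[-6,-0.4,8],[0,0,0]],[[-6,-0.4,8],[0,0,0]]]'
cat > arc.py <<'E'
import numpy as np
P=np.array([.5586,.1351]);y=.0644;h=.017;r=.1
def pos(a):
    c,s=np.cos(y),np.sin(y);L=np.array([-r*np.sin(a)-h*np.cos(a),-r*np.cos(a)+h*np.sin(a)])
    return P+[c*L[0]-s*L[1],s*L[0]+c*L[1]]
E
python3 - <<'E'
from arc import *
from bench import manip
s=manip.state();print(s["position"],s["q"][5]);S=pos(2.17);print("S",S,((S-s["position"][:2])*100).round(2))
for k in range(0,126,5): print(k,((pos(2.17-np.radians(k))-S)*100).round(2).tolist())
E
```

```text
time: 8.5
position: [0.5108, 0.0264, 0.2203]
orientation: [-0.099, 3.135, -0.001]
wrist_force: [-0.7, -0.1, -0.7]
finger_gap: -0.003
gripper_force: 0.0
[0.51077784 0.02643156 0.22027404] -1.6989270262041114
S [0.48122756 0.20069348] [-2.96 17.43]
0 [0.0, 0.0]
5 [-0.54, -0.7]
10 [-1.02, -1.44]
15 [-1.43, -2.23]
20 [-1.78, -3.04]
25 [-2.05, -3.88]
30 [-2.24, -4.75]
35 [-2.36, -5.62]
40 [-2.41, -6.51]
45 [-2.37, -7.39]
50 [-2.26, -8.27]
55 [-2.07, -9.14]
60 [-1.81, -9.98]
65 [-1.48, -10.8]
70 [-1.07, -11.59]
75 [-0.6, -12.34]
80 [-0.07, -13.04]
85 [0.53, -13.7]
90 [1.18, -14.3]
95 [1.88, -14.84]
100 [2.62, -15.32]
105 [3.4, -15.73]
110 [4.22, -16.07]
115 [5.06, -16.34]
120 [5.93, -16.54]
125 [6.8, -16.66]
```

```bash
python3 -m crank '[[[0,1.5,0],[0,0,-10]],[[-0.5,3,0],[0,0,-20]],[[-1,4.5,0],[0,0,-30]],[[-1,6,0],[0,0,-40]],[[-1.5,7.5,0],[0,0,-50]],[[-1.5,9,0],[0,0,-60]],[[-2,10.5,0],[0,0,-70]],[[-2,12,0],[0,0,-80]],[[-2.5,13.5,0],[0,0,-90]],[[-2.5,15,0],[0,0,-100]],[[-3,16.5,0],[0,0,-110]],[[-3,17.4,0],[0,0,-119]],[[-3,17.4,0],[0,0,-124.3]],[[-3,17.4,-2],[0,0,-124.3]],[[-3,17.4,-4],[0,0,-124.3]],[[-3,17.4,-6],[0,0,-124.3]],[[-3,17.4,-7.9],[0,0,-124.3]],[[-3,17.4,-7.9],[0,0,-124.3]],[[-3,17.4,-7.9],[0,0,-124.3]]]'
python3 - <<'E'
from bench import vision,manip
import cv2,numpy as np
im=[]
for n in("top","side"):
    f=vision.snapshot(n)["frame"]
    f=f[135:295,220:430] if n=="top" else f[140:300,230:440]
    im.append(cv2.resize(f,(400,305),interpolation=cv2.INTER_CUBIC))
cv2.imwrite("pics/a3.png",np.hstack(im)[:,:,::-1]);s=manip.state();print(s["position"],s["orientation"],s["q"])
E
```

```text
time: 10.88
position: [0.4798, 0.2005, 0.1395]
orientation: [2.73, 1.554, 0.0]
wrist_force: [0.6, -0.4, 0.3]
finger_gap: 0.0
gripper_force: 0.0
[0.48004927 0.20061315 0.139912  ] [2.72985494e+00 1.55428346e+00 1.74575115e-03] [ 2.81038393e-01  4.88738726e-01  1.72707348e+00 -2.49149118e-06
  9.24636655e-01  8.16658205e-01]
```

View pics/a3.png

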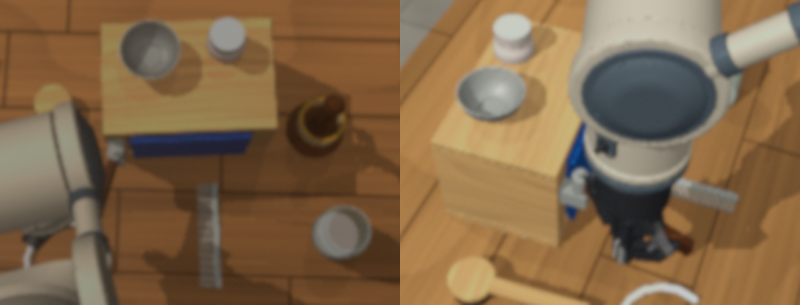

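The bin is home, at (190,140), and its panel is flush. The finger stands to the left of the bar in the side view, near (640,250), clear of it. Now I'll sweep the arc about the pin.

```bash
python3 -m crank '[[[-0.44,-0.7,0],[0,0,5]],[[-0.92,-1.44,0],[0,0,10]],[[-1.33,-2.23,0],[0,0,15]],[[-1.68,-3.04,0],[0,0,20]],[[-1.95,-3.88,0],[0,0,25]],[[-2.14,-4.75,0],[0,0,30]],[[-2.26,-5.62,0],[0,0,35]],[[-2.31,-6.51,0],[0,0,40]],[[-2.27,-7.39,0],[0,0,45]],[[-2.16,-8.27,0],[0,0,50]],[[-1.97,-9.14,0],[0,0,55]],[[-1.71,-9.98,0],[0,0,60]],[[-1.38,-10.8,0],[0,0,65]],[[-0.97,-11.59,0],[0,0,70]],[[-0.5,-12.34,0],[0,0,75]],[[0.03,-13.04,0],[0,0,80]],[[0.63,-13.7,0],[0,0,85]],[[1.28,-14.3,0],[0,0,90]],[[1.28,-14.3,0],[0,0,90]]]'
python3 - <<'E'
from arc import *
from bench import manip
s=manip.state();p=s["position"];print(p)
for k in (90,95,100,105,110,115,118,120,121,122,123,124,124.33,125): print(k-90,((pos(2.17-np.radians(k))-p[:2])*100).round(2).tolist())
E
```

```text
time: 13.35
position: [0.4931, 0.0573, 0.1398]
orientation: [0.832, 3.028, 0.001]
wrist_force: [0.1, -0.4, -0.2]
finger_gap: -0.002
gripper_force: 0.0
[0.49311378 0.05727554 0.13980229]
0 [-0.01, 0.05]
5 [0.69, -0.5]
10 [1.43, -0.98]
15 [2.22, -1.39]
20 [3.03, -1.73]
25 [3.87, -2.0]
28 [4.39, -2.13]
30 [4.74, -2.2]
31 [4.91, -2.23]
32 [5.09, -2.26]
33 [5.26, -2.28]
34 [5.44, -2.3]
34.33 [5.5, -2.31]
35 [5.61, -2.32]
```

```bash
{ python3 -m crank '[[[0.69,-0.5,0],[0,0,5]],[[1.43,-0.98,0],[0,0,10]],[[2.22,-1.39,0],[0,0,15]],[[3.03,-1.73,0],[0,0,20]],[[3.87,-2,0],[0,0,25]],[[4.39,-2.13,0],[0,0,28]],[[4.74,-2.2,0],[0,0,30]],[[4.74,-2.2,0],[0,0,30]]]'; python3 -m crank '[[[0.17,-0.03,0],[0,0,1]],[[0.17,-0.03,0],[0,0,1]]]';python3 -m crank '[[[0.17,-0.03,0],[0,0,1]],[[0.17,-0.03,0],[0,0,1]]]'; python3 -m crank '[[[0.1,-0.01,0],[0,0,0.6]],[[0.1,-0.01,0],[0,0,0.6]]]'; } | grep -E 'pos|wrist'
python3 - <<'E'
from bench import vision
import cv2
f=vision.snapshot("side")["frame"][150:270,300:440]
cv2.imwrite("pics/a4.png",cv2.resize(f,(700,600),interpolation=cv2.INTER_CUBIC)[:,:,::-1])
E
```

```text
position: [0.54, 0.0357, 0.1394]
wrist_force: [0.2, 0.0, 0.5]
position: [0.5416, 0.0353, 0.1393]
wrist_force: [0.2, 0.5, -0.0]
position: [0.5434, 0.0349, 0.1393]
wrist_force: [-0.3, -0.7, 0.8]
position: [0.5444, 0.0348, 0.1393]
wrist_force: [-0.2, 0.0, 0.2]
```

View pics/a4.png

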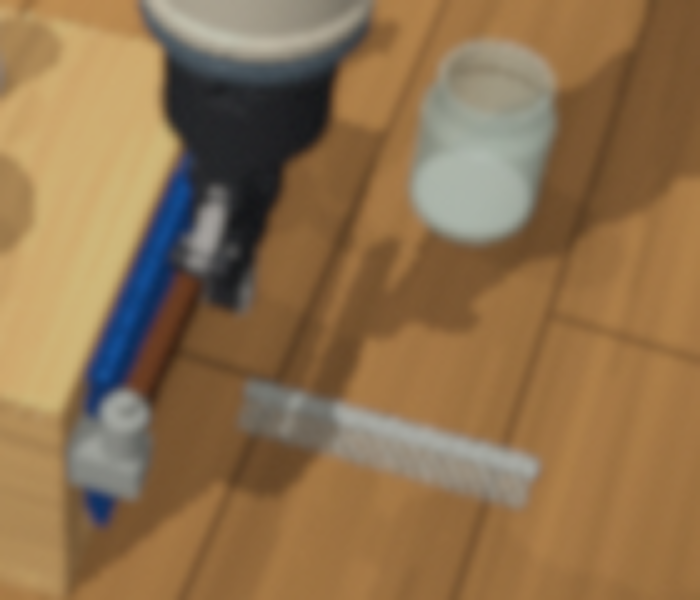

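The bar, at (165,340), lies nearly across the bin with the fingertip on it. I'll finish with small steps.

```bash
{ python3 -m crank '[[[0.1,-0.01,0],[0,0,0.6]],[[0.1,-0.01,0],[0,0,0.6]]]'; python3 -m crank '[[[0.1,-0.01,0],[0,0,0.6]],[[0.1,-0.01,0],[0,0,0.6]]]';python3 -m crank '[[[0.05,0,0],[0,0,0]],[[0.05,0,0],[0,0,0]]]'; python3 -m crank '[[[0.05,0,0],[0,0,0]],[[0.05,0,0],[0,0,0]]]'; python3 -m crank '[[[0.05,0,0],[0,0,0]],[[0.05,0,0],[0,0,0]]]'; } | grep -E 'pos|wrist'
```

```text
position: [0.5454, 0.0347, 0.1393]
wrist_force: [0.7, 0.5, 0.3]
position: [0.5464, 0.0346, 0.1393]
wrist_force: [0.2, 0.2, -0.6]
position: [0.5468, 0.0346, 0.1393]
wrist_force: [-0.0, -0.1, 0.1]
position: [0.5473, 0.0346, 0.1393]
wrist_force: [0.0, -0.4, -0.4]
position: [0.5478, 0.0347, 0.1393]
wrist_force: [-1.0, 0.1, -0.9]
```

```bash
{ python3 -m crank '[[[0.05,0,0],[0,0,0]],[[0.05,0,0],[0,0,0]]]'; python3 -m crank '[[[0.05,0,0],[0,0,0]],[[0.05,0,0],[0,0,0]]]'; } | grep -E 'pos|wrist'
```

```text
position: [0.5483, 0.0346, 0.1393]
wrist_force: [-1.0, 0.5, -0.5]
position: [0.5487, 0.0346, 0.1392]
wrist_force: [-2.4, -0.7, 0.5]
```

```bash
{ python3 -m crank '[[[0.05,0,0],[0,0,0]],[[0.05,0,0],[0,0,0]]]'; } | grep -E 'pos|wrist'
```

```text
position: [0.5491, 0.0346, 0.1392]
wrist_force: [-2.7, 0.1, 0.7]
```

```bash
{ python3 -m crank '[[[0.05,0,0],[0,0,0]],[[0.05,0,0],[0,0,0]]]'; } | grep -E 'pos|wrist'
```

```text
position: [0.5496, 0.0346, 0.1392]
wrist_force: [-4.2, -0.6, -0.0]
```

The force is rising steadily, so the bar is on its stop. I'll withdraw straight back, then rise and look.

```bash
python3 -m crank '[[[-0.5,-0.03,0],[0,0,0]],[[-2,-0.1,0],[0,0,0]],[[-4,-0.25,0],[0,0,0]],[[-6,-0.4,0],[0,0,0]],[[-7,-0.4,3],[0,0,0]],[[-8,0,7],[0,0,0]],[[-9,5,10],[0,0,0]],[[-9,10,11],[0,0,0]],[[-9,15,11],[0,0,0]],[[-9,20,11],[0,0,0]],[[-9,25,11],[0,0,0]],[[-9,30,11],[0,0,0]],[[-9,35,11],[0,0,0]],[[-9,35,11],[0,0,0]],[[-9,35,11],[0,0,0]]]'
python3 - <<'E'
from bench import vision,manip
import cv2,numpy as np
im=[]
for n in("top","side"):
    f=vision.snapshot(n)["frame"]
    f=f[165:255,260:380] if n=="top" else f[175:265,300:420]
    im.append(cv2.resize(f,(800,600) if 0 else (400,300),interpolation=cv2.INTER_CUBIC))
    cv2.imwrite(f"pics/end_{n}.png",cv2.resize(f,(800,600),interpolation=cv2.INTER_CUBIC)[:,:,::-1])
E
```

```text
time: 19.27
position: [0.4592, 0.384, 0.2491]
orientation: [0.086, -3.14, 0.001]
wrist_force: [-0.5, -0.1, -0.9]
finger_gap: 0.0
gripper_force: 0.0
```

View pics/end_top.png

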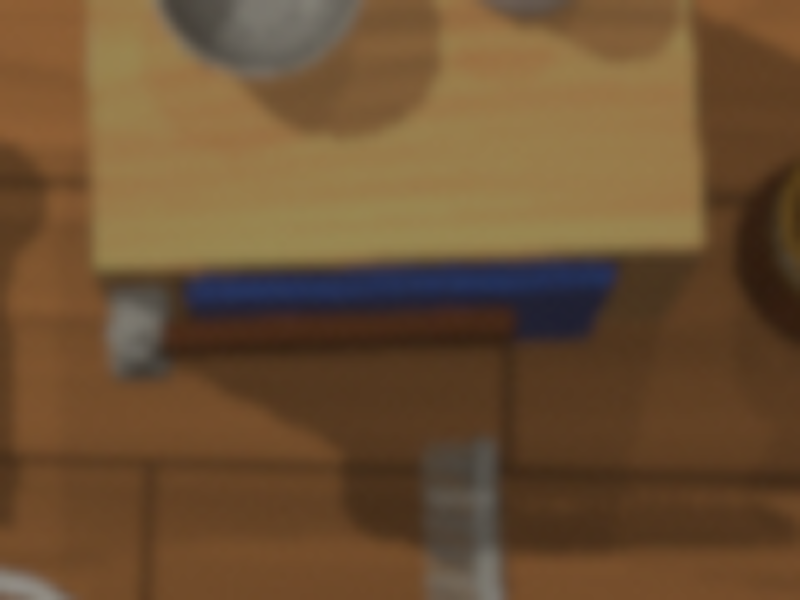

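View pics/end_side.png

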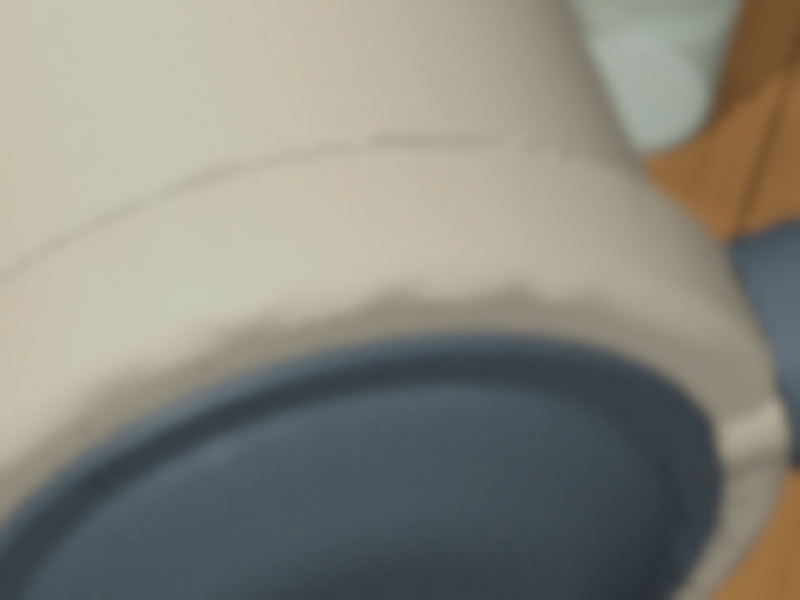

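From above, the bar's front edge, (165,352) to (515,337), is parallel to the case's edge, (95,272) to (705,245), and the bin is flush. In the side view the arm hides the case. Both joints reached their stops, so I'll hand the job in.

```bash
python3 -c "
from bench import manip
print(manip.job_done())"
```

```text
the job is handed in; nothing more can be done
None
```

I pushed the bin home to its stop (about 10 N measured there), then swung the bar closed against its own stop (about 4 N), and handed the job in at about 19 s with the arm clear; the last top view shows both closed, but the arm hid the case from the side camera, so I couldn't check from the side that the bar hadn't lifted.

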